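# Knock two pins home in a gearbox cover

## Task

Take the mallet by its handle and knock the two pins that stick up out of the gearbox cover fully home with proper blows of the mallet, not by slow pressing: the thick locating pin first, then, once that is home, the thin one. Keep the gripper itself off the pins, leave the other things on the bench where they are, and set the mallet back down on the black rubber mat.

Things in the scene. Friction and masses are not known exactly. Their poses are not given: they have to be found in the camera images.
- mallet: Short mallet, 0.42 kg, standing on a flat face of its head, handle level. Head: upright white cylinder 54 mm across, 72 mm tall. Handle: wooden bar 24 mm wide, 26 mm tall, along the mallet's -x from 27 to 165 mm from the head's axis, centre line 36 mm above the lower face. Origin: centre of the lower (striking) face; z up along the head. Grip near the head, or it twists in the fingers.
- mallet_face (a point): Centre of the mallet's lower (striking) face; same as the mallet's origin and axes
- mallet_grip (a point): Point on the handle's centre line, 60 mm from the head's axis, 36 mm above the striking face: a good place to grip, fingers closing along the mallet's y (24 mm wide)
- mat: Black rubber mat, 280 (x) x 220 (y) x 4 mm, fixed; origin at the centre of its underside. The mallet and a bearing start on it.
- housing: Aluminium gearbox cover, 110 (x) x 190 (y) mm, top 45 mm up, clamped on a board 150 x 230 x 12 mm, fixed; origin under the board's centre. Two bosses, 32 mm across, tops 53 mm up, at x 0, y +45 and -45 mm, hold a pin each. A small gear, up to 58 mm high, is at x +30, y 0. With the mallet's handle along the cover's -x, gripper and handle stay clear of the other pin.
- thick_pin (a joint): How far the thick pin has been driven down, m: starts between 0 and 0.006, 0.018 is fully home against its stop. Takes about 8 to 10 N to move (tight fit plus a light spring) and stays where it is left.
- thick_pin_top (a point): Centre of the thick pin's top, z up. Upright dark steel pin, 14 mm across, in either of the two bosses; its top is 74 mm above the bench minus the joint value (fully home: 56 mm, 3 mm proud of its boss).
- thin_pin (a joint): The same for the thin pin: starts between 0 and 0.006, 0.018 is fully home; takes about 7 to 9 N to move and stays where it is left.
- thin_pin_top (a point): Centre of the thin pin's top, z up. Upright dark steel pin, 8 mm across, in the other boss; same heights as the thick pin.
- bearing: Bystander: steel ball bearing ring, 42 mm across, 12 mm thick, lying on the mat; origin at the centre of its underside
- oil: Bystander: white oil bottle with red cap, 52 mm across, 130 mm tall, standing; origin at the centre of its underside
- spray: Bystander: blue spray can with red cap, 56 mm across, 170 mm tall, standing; origin at the centre of its underside
- driver: Bystander: screwdriver with red handle, lying; origin under its middle, x along it towards the tip
- armature: Bystander: motor armature, copper and dark steel, on a steel shaft 125 mm long, 40 mm across, lying; origin under its middle, x along it
- wrench: Bystander: flat steel wrench, lying; origin under its middle, x along it
- tape: Bystander: roll of yellow tape, 90 mm across, 24 mm high, lying flat; origin at the centre of its underside
There are look-alikes about, which are no part of the job. Leave any yellow look-alike of the mallet alone.

How it is judged (in metres and radians):
On the way, in this order (a step that is already met when the one before it is completed fails the run):
1. the gripper holds the mallet with its striking face above the pins (height (world z) of mallet_face above 0.075 m and contact force between the fingers and mallet above 1 N), for 0.1 s.
2. a blow of the held mallet moves the thick pin down faster than 40 mm/s, while the thin pin is still up (velocity of joint thick_pin above 0.04 m/s and contact force between mallet and thick_pin above 0.5 N and contact force between the fingers and mallet above 1 N and value of joint thin_pin below 0.01 m).
3. with the thick pin home (15 mm or more of its 18), a blow of the held mallet moves the thin pin down faster than 40 mm/s (value of joint thick_pin above 0.015 m and velocity of joint thin_pin above 0.04 m/s and contact force between mallet and thin_pin above 0.5 N and contact force between the fingers and mallet above 1 N).
At the end, for the whole second after the job is handed in: Both pins are home (driven 15 mm or more of their 18 mm travel), and the mallet is released and at rest on the mat: the centre of its striking face over the mat and no higher than 50 mm (value of joint each of thick_pin, thin_pin above 0.015 m and x of mallet_face in the frame of mat between -0.14 and 0.14 m and y of mallet_face in the frame of mat between -0.11 and 0.11 m and height (world z) of mallet_face below 0.05 m and linear speed of mallet below 0.03 m/s and contact force between the fingers and mallet below 0.1 N); the robot touches nothing.
It fails at once if the gripper or arm touches a pin (contact force between any of the fingers, the arm and thick_pin above 0.5 N or contact force between any of the fingers, the arm and thin_pin above 0.5 N).
It fails at once if the thin pin is driven past 10 mm before the thick pin is home (value of joint thin_pin above 0.01 m and value of joint thick_pin below 0.0145 m).
It fails at once if a bystander is moved by more than 30 mm or knocked over (distance of any of bearing, oil, spray, driver, armature, wrench, tape from where it was at the start of the episode above 0.03 m or angle between any of oil, spray's own z axis and vertical above 0.6 rad).
It also fails if it takes over 48 s, if anything falls off the work surface, if the arm or the gripper's body presses on something with over 40 N, if the wrist force passes 120 N, or if a joint passes its speed limit or range.

## Robot

A 6-joint arm with a two-finger parallel gripper is mounted at the origin on the work surface. World frame = base frame: x ahead of the robot, y to its left, z up, the work surface at z = 0. Lengths are in m, angles in degrees, forces in N, time in s.
With the tool pointing down it reaches from about 0.35 to 0.875 m from the base axis. Payload 4.2 kg.
Tool frame: the origin (TCP) lies midway between the tips of the shut fingers; the grasp point (between the pads) lies 19 mm behind it; z points along the fingers, y is the line along which they close (so a half turn about z gives the same grasp; the last joint's range is limited). The gripper opens to 87 mm and grips with 3 to 60 N. Pads are 19 mm wide; open, the fingers measure 117 mm over their backs; the gripper's body (75 mm by 190 mm) begins 51 mm behind the grasp point.
Start: joints at [81.967, 22.042, 0.453, 0, -68.411, -14.817], TCP at [0.243, 0.576, 0.223] pointing down, gripper open.
Joint ranges: [-179.83, 179.83], [-69.29, 118.12], [-61.27, 80.66], [-181.25, 117.63], [-171.15, -9.14], [-177.46, 177.46]. Speed limits (degrees/s): [159.86, 159.86, 180, 180, 180, 180].

## Interface

Orientations are given as a 3x3 rotation matrix whose columns are the frame's x, y, z axes.
In Python, from station import * gives the robot as it stands.
- The arm moves only by the tool move_arm, never from a script. Its argument "targets" is text: rows parted by semicolons, each of 4 numbers parted by spaces: the shift along the world's x, y, z in units of 25 mm (1.0 is 25 mm), then the turn about the world's z in units of 5 degrees (1.0 is 5 degrees). In form: tx ty tz spin; .... A call has 1 to 10 rows; each row shifts and turns the commanded pose from where the row before left it; what a row does not reach is not made up. A row lasts 1/12 s, in which the tool goes at most 41.7 mm and 7.16 degrees, less where a joint would pass 70% of its speed; a pose out of reach is approached as far as the arm can. A call is refused whole if a number of a shift passes 1 or a number of a turn 1, either way. A call with a gripper value outside its range is refused whole. "gripper" is the finger opening in mm, from 0 to 87, set as the call begins (left out, the last holds). The fingers move at their own pace and stop on an object; the grip force is fixed at half the most. Time passes only in rows, so rows that do not move let the fingers close. It gives the time, the measured TCP pose, the force, the opening and the grip force at its end, in the units of the state.
- sense(): the state, without advancing time (a new reading comes with each control period).
- capture(name): name is "side" or "top"; returns a dict with "image" (400x640x3 uint8, blue, green, red), "fx", "fy", "cx", "cy" (pixels), "world_from_camera" (4x4, takes a point from camera to world coordinates). Camera axes: x right, y up, looking along -z (the intrinsics and any distortion apply to the point x, -y, -z); pixel columns grow to the right and rows downward; lengths in m; the calibration is good to about 2 mm. A picture is of the moment at which its call begins. There is no depth.
- finish_job(): hands the job in; it is judged then, once.
The state is a dict: "time_s": time; "joints": joint angles; "joint_velocities": joint speeds; "effort": joint torques, N m; "tcp_pos": TCP position; "ee_rot": TCP orientation; "wrist_force": force on the tool from outside, world axes, zero at the start; "moment": the same for the moment, N m; "gripper_width": opening from 0.0 (shut) to 1.0 (fully open); "gripper_force": force on a finger pad.
Only numpy, scipy, OpenCV 4.12 (cv2) and the standard library are available. Lean on these libraries where they do the work, as an engineer would, in place of code of your own. Each camera call takes 0.05 s, during which the arm holds its last target. There are 200 camera calls.

## Working session

There is one attempt and no reset: what is moved stays moved. The work goes in short steps, Python scripts to look and compute and a tool call to move; the robot and the scene stay as the last step left them, time stands still between calls to the robot, and variables do not carry over. Pictures are saved under pics/ and viewed, at most 10 in all, crops included, and the job is handed in when it is done.

Besides the shell and the picture viewer there is one more tool, called after ">>>" as name(argument=value, ...) on one line, values as JSON. move_arm: Moves the arm, as the interface text tells. Its arguments: {"type":"object","properties":{"targets":{"type":"string"},"gripper":{"type":"number"}},"required":["targets"]}

```bash
mkdir -p pics
cat > h.py <<'E'
from station import *
import numpy as np, cv2
def ray(c,u,v):
    W=np.array(c["world_from_camera"]); d=np.array([(u-c["cx"])/c["fx"],-(v-c["cy"])/c["fy"],-1.0])
    return W[:3,3],W[:3,:3]@d
def at(c,u,v,z):
    o,d=ray(c,u,v); return o+d*(z-o[2])/d[2]
E
ls
python3 - <<'E'
from h import *
for n in("top","side"):
    c=capture(n); cv2.imwrite(f"pics/{n}0.png",c["image"]); print({k:v for k,v in c.items() if k!="image"})
    import pickle; pickle.dump(c,open(n+".pkl","wb"))
print(sense())
E
```

```text
h.py
pics
{'fx': 494.8054891744362, 'fy': 494.8054891744362, 'cx': 311.6025342158493, 'cy': 202.5500524369325, 'world_from_camera': array([[-2.34071425e-02,  9.83582083e-01, -1.78936836e-01,
         2.91740435e-01],
       [-9.99725356e-01, -2.28235875e-02,  5.31943049e-03,
         2.00318552e-03],
       [ 1.14811598e-03,  1.79012205e-01,  9.83846183e-01,
         1.35760470e+00],
       [ 0.00000000e+00,  0.00000000e+00,  0.00000000e+00,
         1.00000000e+00]])}
{'fx': 454.55761910624545, 'fy': 454.55761910624545, 'cx': 320.86741192415195, 'cy': 198.71155380892054, 'world_from_camera': array([[-0.9987997 ,  0.01818598, -0.04547999,  0.46246211],
       [-0.04851243, -0.49544547,  0.8672833 ,  1.02621705],
       [-0.00676046,  0.86844865,  0.49573303,  0.68473868],
       [ 0.        ,  0.        ,  0.        ,  1.        ]])}
{'time_s': 0.1, 'joints': array([ 8.19685109e+01,  2.20856393e+01,  3.86917908e-01, -2.20719479e-02,
       -6.84098613e+01, -1.48163055e+01]), 'joint_velocities': array([ 0.02800269, -0.15691349,  0.17090436,  0.06456267,  0.03137944,
       -0.01337368]), 'effort': array([-2.75555531e-04, -3.91687953e+01,  1.87936217e+01,  4.23197597e+00,
        1.34901100e-02, -7.10441941e-05]), 'tcp_pos': array([0.24247206, 0.57547298, 0.22158021]), 'ee_rot': array([[ 9.21484438e-01, -3.88414787e-01, -6.19465108e-04],
       [-3.88415256e-01, -9.21482638e-01, -1.82646333e-03],
       [ 1.38599023e-04,  1.92366723e-03, -9.99998140e-01]]), 'wrist_force': array([ 0.38874406, -0.09947335,  0.06614077]), 'moment': array([-0.02420525, -0.01933451,  0.03267602]), 'gripper_force': 0.0, 'gripper_width': 0.9989595789268616}
```

View pics/top0.png

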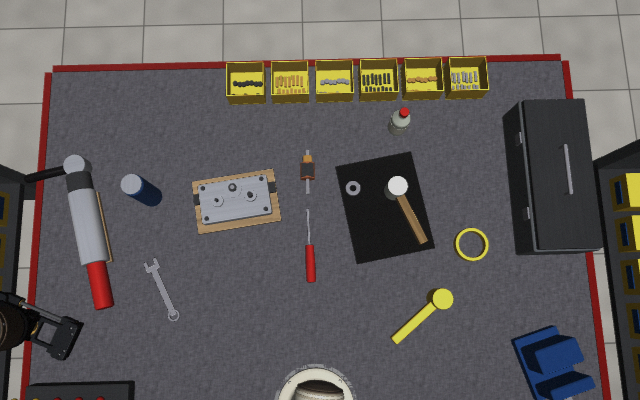

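View pics/side0.png

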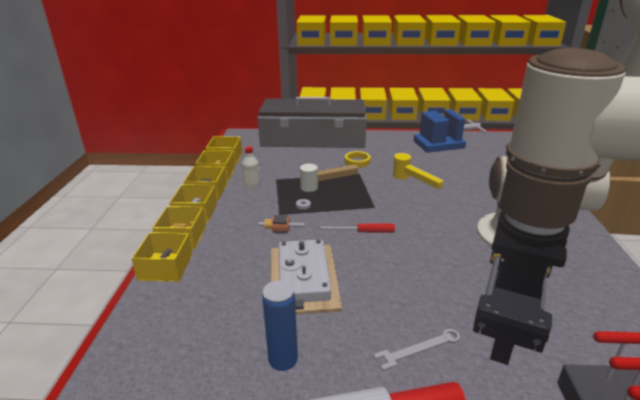

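The top view shows the white mallet with its head at (398,186) and its handle running to (423,242). The housing is at (236,200), and the yellow look-alike is at (440,299). The side view shows the pins near (302,246) and (304,271), so I'll zoom in there.

Run:
```python
from h import *
import pickle
t=pickle.load(open("top.pkl","rb"));s=pickle.load(open("side.pkl","rb"))
a=cv2.resize(t["image"][165:240,185:285],None,fx=4,fy=4,interpolation=cv2.INTER_CUBIC)
b=cv2.resize(s["image"][235:310,260:360],None,fx=4,fy=4,interpolation=cv2.INTER_CUBIC)
d=cv2.resize(t["image"][165:255,335:435],None,fx=3,fy=3,interpolation=cv2.INTER_CUBIC)
e=cv2.resize(s["image"][155:215,270:380],None,fx=4,fy=4,interpolation=cv2.INTER_CUBIC)
P=np.zeros((570,800,3),np.uint8);P[:300,:400]=a;P[:300,400:]=b;P[300:570,:300]=d;P[300:540,330:770]=e
cv2.imwrite("pics/z.png",P)
hsv=cv2.cvtColor(t["image"],cv2.COLOR_BGR2HSV)
# handle (wood) and head (white) in the mallet window
win=np.zeros((400,640),np.uint8);win[170:250,380:435]=255
w=cv2.inRange(hsv,(5,70,60),(25,255,255))&win
k=max(cv2.findContours(w,0,2)[0],key=cv2.contourArea);r=cv2.minAreaRect(k);print("handle",r)
print("corners at z.049",[at(t,*p,.053).round(4) for p in cv2.boxPoints(r)])
h=cv2.inRange(hsv,(0,0,190),(180,60,255))&win
k=max(cv2.findContours(h,0,2)[0],key=cv2.contourArea);cc=cv2.minEnclosingCircle(k);print("head",cc,at(t,*cc[0],.076))
# wood board
win[:]=0;win[160:240,180:290]=255
w=cv2.inRange(hsv,(8,70,90),(25,255,255))&win
k=np.vstack([c for c in cv2.findContours(w,0,2)[0] if cv2.contourArea(c)>5]);r=cv2.minAreaRect(k);q=[at(t,*p,.012) for p in cv2.boxPoints(r)]
print("board",np.round(q,4),np.mean(q,0))
win[:]=0;win[140:270,325:440]=255
m=cv2.inRange(t["image"],(0,0,0),(35,35,35))&win
k=cv2.convexHull(np.vstack([c for c in cv2.findContours(m,0,2)[0] if cv2.contourArea(c)>100]));r=cv2.minAreaRect(k);q=[at(t,*p,.004) for p in cv2.boxPoints(r)]
print("mat",np.round(q,4),np.mean(q,0))
```

```text
handle ((412.0068664550781, 218.74069213867188), (52.379722595214844, 8.736854553222656), 62.90445327758789)
corners at z.049 [array([ 0.5378, -0.2325,  0.053 ]), array([ 0.5482, -0.254 ,  0.053 ]), array([ 0.4211, -0.3099,  0.053 ]), array([ 0.411 , -0.2887,  0.053 ])]
head ((397.4047546386719, 185.1598663330078), 9.632055282592773) [ 0.56638711 -0.23334851  0.076     ]
board [[0.6035 0.3324 0.012 ]
 [0.6368 0.1018 0.012 ]
 [0.4889 0.0798 0.012 ]
 [0.457  0.3063 0.012 ]] [0.54655298 0.20506846 0.012     ]
mat [[ 0.6395 -0.0737  0.004 ]
 [ 0.6846 -0.2945  0.004 ]
 [ 0.4063 -0.3373  0.004 ]
 [ 0.3645 -0.124   0.004 ]] [ 0.52370512 -0.20737333  0.004     ]
```

View pics/z.png

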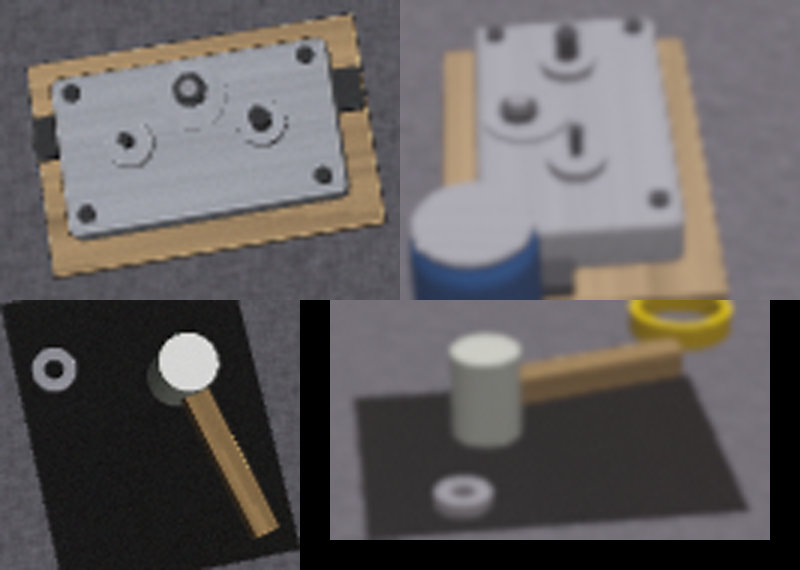

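Zoomed in, the top view puts the thick pin at about (250,194.5) and the thin pin at about (216.2,199.8). In the side view they are at about (301.5,242.5) and (303.7,267). The mallet yaw is about 24° and the board yaw about 8°. Next I'll triangulate the pins.

Run:
```python
from h import *
import pickle
t=pickle.load(open("top.pkl","rb"));s=pickle.load(open("side.pkl","rb"))
for n,a,b in(("thick",(250,194.3),(301.5,242.5)),("thin",(216.2,199.8),(303.7,267))):
    o1,d1=ray(t,*a);o2,d2=ray(s,*b)
    k=np.linalg.lstsq(np.c_[d1,-d2],o2-o1,rcond=None)[0]
    print(n,o1+k[0]*d1,o2+k[1]*d2,at(t,*a,.071),at(s,*b,.071))
print("spray",at(t,130,184,.17),"bearing",at(t,353,188,.012),"oil",at(t,404,113,.13))
# side: mallet head top ellipse
print("head side",at(s,270+(485-330)/4,155+50/4,.076))
```

```text
thick [0.55210576 0.15797807 0.06923753] [0.5541101  0.15790864 0.06963417] [0.55174959 0.1577647  0.071     ] [0.5539066 0.1598367 0.071    ]
thin [0.53952439 0.2476786  0.06820123] [0.54167178 0.24758467 0.06859599] [0.53898655 0.24714534 0.071     ] [0.54136273 0.25062266 0.071     ]
spray [0.56435956 0.44025825 0.17      ] bearing [ 0.57489394 -0.12125748  0.012     ] oil [ 0.74675209 -0.25111499  0.13      ]
head side [ 0.56489694 -0.23059115  0.076     ]
```

>>> move_arm(targets="1 -1 0 -1;1 -1 0 -1;1 -1 0 -1;1 -1 0 -1;1 -1 0 -1;1 -1 0 -1;1 -1 0 -1;1 -1 0 -1;1 -1 0 -1;1 -1 0 -1", gripper=87)

```text
time_s: 0.93
tcp_pos: [0.4934, 0.3244, 0.2222]
ee_rot: [[0.291, -0.957, -0.001], [-0.957, -0.291, -0.0], [0.0, 0.001, -1.0]]
wrist_force: [0.9, -0.6, -0.4]
gripper_width: 0.997
gripper_force: 0.0
```

>>> move_arm(targets="0 -1 0 -1;0 -1 0 -1;0 -1 0 -1;0 -1 0 -1;0 -1 0 -1;0 -1 0 -1;0 -1 0 -1;0 -1 0 -1;0 -1 0 -1;0 -1 0 -1")

```text
time_s: 1.77
tcp_pos: [0.4921, 0.0747, 0.2222]
ee_rot: [[-0.546, -0.838, -0.001], [-0.838, 0.546, -0.0], [0.001, 0.001, -1.0]]
wrist_force: [-0.2, -0.4, -0.2]
gripper_width: 0.998
gripper_force: 0.0
```

>>> move_arm(targets="0 -1 0 -1;0 -1 0 -1;0 -1 0 -1;0 -1 0 -1;0 -1 0 -1;0 -1 0 -1;0 -1 0 -0.7;0 -1 0 0;0 -1 0 0;0 -1 0 0")

```text
time_s: 2.6
tcp_pos: [0.4922, -0.1752, 0.2222]
ee_rot: [[-0.916, -0.401, -0.001], [-0.401, 0.916, 0.0], [0.001, 0.001, -1.0]]
wrist_force: [0.8, 0.4, 0.2]
gripper_width: 0.997
gripper_force: 0.0
```

>>> move_arm(targets="0.2 -0.8 0 0;0.2 -0.8 0 0;0.2 -0.8 -1 0;0.16 -0.84 -1 0;0 0 -1 0;0 0 -1 0;0 0 -1 0;0 0 -1 0;0 0 -1 0;0 0 -0.5 0")

```text
time_s: 3.43
tcp_pos: [0.5093, -0.2545, 0.0315]
ee_rot: [[-0.916, -0.4, -0.006], [-0.4, 0.916, 0.002], [0.004, 0.004, -1.0]]
wrist_force: [-0.9, -0.3, 0.8]
gripper_width: 1.0
gripper_force: 0.0
```

>>> move_arm(targets="0 0 -0.5 0;0 0 0 0;0 0 0 0")

```text
time_s: 3.68
tcp_pos: [0.5111, -0.255, 0.0218]
ee_rot: [[-0.916, -0.401, -0.002], [-0.401, 0.916, 0.0], [0.002, 0.001, -1.0]]
wrist_force: [0.3, -0.2, 1.0]
gripper_width: 0.998
gripper_force: 0.0
```

Run:
```python
from h import *
a=cv2.resize(capture("top")["image"][150:260,340:450],None,fx=3.6,fy=3.6,interpolation=cv2.INTER_CUBIC)
b=cv2.resize(capture("side")["image"][130:230,260:400],None,fx=2.8,fy=2.8,interpolation=cv2.INTER_CUBIC)
P=np.zeros((400,800,3),np.uint8);P[:a.shape[0],:a.shape[1]]=a;P[:b.shape[0],400:400+b.shape[1]]=b
cv2.imwrite("pics/g.png",P)
```

```text
(no output)
```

View pics/g.png

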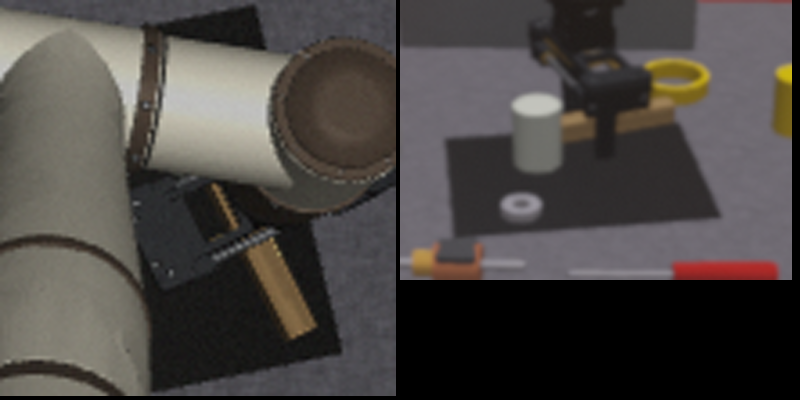

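The fingers straddle the handle next to the head, with the near finger at about (605,130) in the side crop. I'll close the gripper and lift.

>>> move_arm(targets="0 0 0 0;0 0 0 0;0 0 0 0;0 0 0 0;0 0 0 0;0 0 0 0;0 0 0 0;0 0 0 0", gripper=0)

```text
time_s: 4.45
tcp_pos: [0.5117, -0.2551, 0.0226]
ee_rot: [[-0.916, -0.401, -0.0], [-0.401, 0.916, -0.0], [0.0, -0.0, -1.0]]
wrist_force: [-0.4, 0.3, 0.4]
gripper_width: 0.48
gripper_force: 0.0
```

>>> move_arm(targets="0 0 0.3 0;0 0 0.6 0;0 0 1 0;0 0 1 0;0 0 1 0;0 0 1 0;0 0 1 0;0 0 0.1 0;0 0 0 0;0 0 0 0")

```text
time_s: 5.28
tcp_pos: [0.5112, -0.2548, 0.1724]
ee_rot: [[-0.916, -0.401, -0.0], [-0.401, 0.916, 0.001], [-0.0, 0.001, -1.0]]
wrist_force: [0.4, 0.2, -1.3]
gripper_width: 0.001
gripper_force: 0.0
```

The fingers were still closing when I lifted, so the gripper came up empty. I'll reopen it and check the mallet.

>>> move_arm(targets="0 0 0 0;0 0 0 0;0 0 0 0;0 0 0 0;0 0 0 0;0 0 0 0;0 0 0 0;0 0 0 0;0 0 0 0;0 0 0 0", gripper=70)

```text
time_s: 6.12
tcp_pos: [0.5117, -0.2551, 0.1726]
ee_rot: [[-0.916, -0.401, 0.0], [-0.401, 0.916, -0.0], [-0.0, -0.0, -1.0]]
wrist_force: [0.1, 0.4, -0.7]
gripper_width: 0.682
gripper_force: 0.0
```

Run:
```python
from h import *
t=capture("top");s=capture("side")
a=cv2.resize(t["image"][150:260,340:450],None,fx=3.6,fy=3.6,interpolation=cv2.INTER_CUBIC)
b=cv2.resize(s["image"][130:230,260:400],None,fx=2.8,fy=2.8,interpolation=cv2.INTER_CUBIC)
P=np.zeros((400,800,3),np.uint8);P[:a.shape[0],:a.shape[1]]=a;P[:b.shape[0],400:400+b.shape[1]]=b
cv2.imwrite("pics/g2.png",P)
import pickle
s0=pickle.load(open("side.pkl","rb"))
win=np.zeros((400,640),np.uint8);win[155:200,290:325]=255
for c in(s0,s):
    h=cv2.inRange(cv2.cvtColor(c["image"],cv2.COLOR_BGR2HSV),(0,0,110),(180,60,255))&win
    k=max(cv2.findContours(h,0,2)[0],key=cv2.contourArea);print(cv2.boundingRect(k),cv2.minAreaRect(k))
print(sense()["gripper_width"])
```

```text
(290, 155, 35, 36) ((307.0, 172.5), (35.0, 34.0), 90.0)
(290, 155, 35, 35) ((307.0, 172.0), (34.0, 34.0), 90.0)
0.7501865731354623
```

View pics/g2.png

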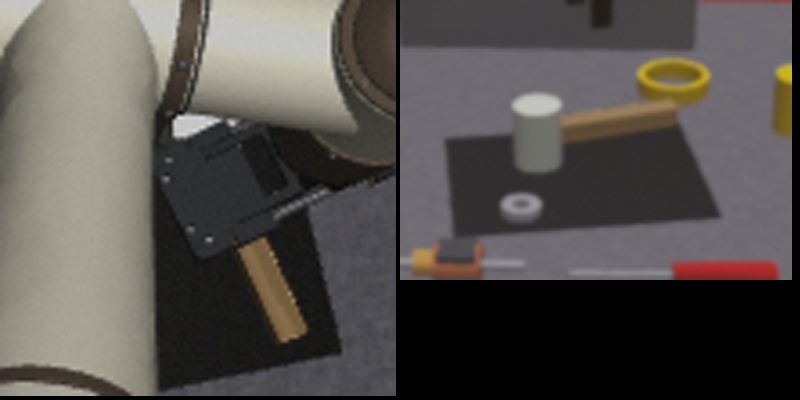

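The mallet hasn't moved: its head is still at (537,133) in the side crop. I'll go back down and wait for the grip to close.

>>> move_arm(targets="0 0 -1 0;0 0 -1 0;0 0 -1 0;0 0 -1 0;0 0 -1 0;0 0 -0.7 0;0 0 -0.3 0;0 0 0 0;0 0 0 0", gripper=60)

```text
time_s: 6.97
tcp_pos: [0.5122, -0.2553, 0.023]
ee_rot: [[-0.916, -0.402, 0.0], [-0.402, 0.916, -0.0], [-0.0, -0.001, -1.0]]
wrist_force: [0.7, -0.5, 0.4]
gripper_width: 0.688
gripper_force: 0.0
```

>>> move_arm(targets="0 0 0 0;0 0 0 0;0 0 0 0;0 0 0 0;0 0 0 0;0 0 0 0;0 0 0 0;0 0 0 0;0 0 0 0;0 0 0 0", gripper=0)

```text
time_s: 7.8
tcp_pos: [0.5116, -0.2551, 0.0227]
ee_rot: [[-0.916, -0.401, -0.0], [-0.401, 0.916, -0.0], [0.0, 0.0, -1.0]]
wrist_force: [-0.5, 0.4, 3.6]
gripper_width: 0.272
gripper_force: 29.8
```

>>> move_arm(targets="0 0 0.3 0;0 0 0.7 0;0 0 1 0;0 0 1 0;0 0 1 0;0 1 0 -0.5;0 1 0 -0.5;0 1 0 -0.5;0 1 0 -0.5;0 1 0 -0.5")

```text
time_s: 8.63
tcp_pos: [0.5101, -0.1289, 0.1217]
ee_rot: [[-0.982, -0.19, -0.003], [-0.19, 0.982, 0.001], [0.003, 0.001, -1.0]]
wrist_force: [0.7, 0.9, -3.5]
gripper_width: 0.276
gripper_force: 30.0
```

>>> move_arm(targets="-0.1 1 0 -0.6;-0.2 1 0 0;-0.2 1 0 0;-0.2 1 0 0;0 1 0 0;0 1 0 0;0 1 0 0;0 1 0 0;0 1 0 0;0 1 0 0")

```text
time_s: 9.47
tcp_pos: [0.4926, 0.1207, 0.1218]
ee_rot: [[-0.99, -0.141, -0.003], [-0.141, 0.99, -0.001], [0.003, -0.0, -1.0]]
wrist_force: [0.3, -0.3, -4.4]
gripper_width: 0.273
gripper_force: 30.0
```

>>> move_arm(targets="0 0.8 0 0;0 0.5 0 0;0 0 0 0;0 0 0 0;0 0 0 0")

```text
time_s: 9.88
tcp_pos: [0.4934, 0.1515, 0.1221]
ee_rot: [[-0.99, -0.141, -0.002], [-0.141, 0.99, -0.001], [0.002, -0.001, -1.0]]
wrist_force: [-0.1, -0.9, -4.2]
gripper_width: 0.272
gripper_force: 30.0
```

Run:
```python
from h import *
t=capture("top");s=capture("side")
a=cv2.resize(t["image"][145:245,185:285],None,fx=4,fy=4,interpolation=cv2.INTER_CUBIC)
b=cv2.resize(s["image"][200:300,250:350],None,fx=4,fy=4,interpolation=cv2.INTER_CUBIC)
cv2.imwrite("pics/p.png",np.hstack([a,b])); print(sense()["tcp_pos"],sense()["gripper_force"])
```

```text
[0.49376156 0.15133025 0.12232126] 29.999169912189245
```

View pics/p.png

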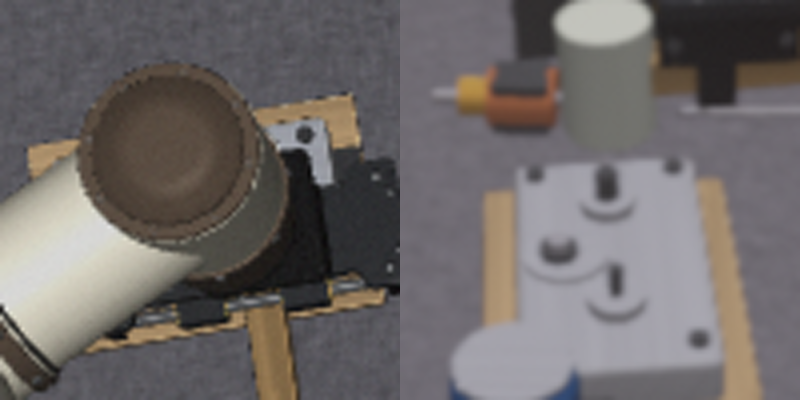

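The mallet head is level and lined up with the thick pin, with the head at (604,75) and the pin at (605,172) in the side crop. Striking now.

>>> move_arm(targets="0 0 -1 0;0 0 -0.95 0;0 0 0 0")

```text
time_s: 10.23
tcp_pos: [0.4934, 0.1512, 0.0716]
ee_rot: [[-0.99, -0.141, -0.003], [-0.141, 0.99, -0.002], [0.003, -0.001, -1.0]]
wrist_force: [1.5, -0.0, -4.6]
gripper_width: 0.275
gripper_force: 30.0
```

>>> move_arm(targets="0 0 1 0;0 0 1 0;0 0 0 0;0 0 0 0")

```text
time_s: 10.57
tcp_pos: [0.495, 0.1525, 0.1256]
ee_rot: [[-0.99, -0.141, 0.003], [-0.141, 0.99, 0.002], [-0.003, 0.002, -1.0]]
wrist_force: [-0.6, -0.3, -5.7]
gripper_width: 0.275
gripper_force: 30.0
```

Run:
```python
from h import *
t=capture("top");s=capture("side")
b=cv2.resize(s["image"][200:300,250:350],None,fx=5,fy=5,interpolation=cv2.INTER_CUBIC)
cv2.imwrite("pics/q.png",b); print(sense()["tcp_pos"],sense()["gripper_force"])
```

```text
[0.49308998 0.15158308 0.12314289] 29.999773297458887
```

View pics/q.png

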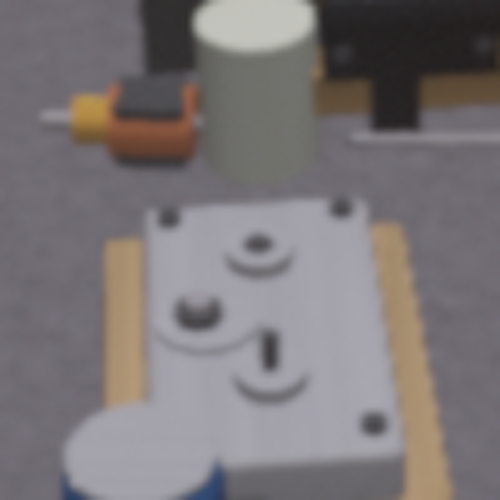

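The thick pin's top, at (258,243), is now just proud of its boss, and the thin pin is still up at (268,350). One confirming blow, then on to the thin pin.

>>> move_arm(targets="0 0 -1 0;0 0 -1 0;0 0 0 0;0 0 0 0;0 0 0 0")

```text
time_s: 11.08
tcp_pos: [0.4941, 0.1523, 0.0739]
ee_rot: [[-0.99, -0.142, -0.001], [-0.142, 0.99, -0.001], [0.001, -0.001, -1.0]]
wrist_force: [0.9, -0.1, -3.3]
gripper_width: 0.276
gripper_force: 30.0
```

>>> move_arm(targets="0 0 1 0;0 0 1 0;-0.12 0.9 0 0;-0.12 0.9 0 0;-0.12 0.9 0 0;-0.14 0.88 0 0;0 0 0 0;0 0 0 0;0 0 0 0")

```text
time_s: 11.83
tcp_pos: [0.4814, 0.2416, 0.1243]
ee_rot: [[-0.99, -0.142, -0.0], [-0.142, 0.99, 0.0], [0.0, 0.0, -1.0]]
wrist_force: [-0.9, -0.5, -4.2]
gripper_width: 0.275
gripper_force: 30.0
```

>>> move_arm(targets="0 0 -1 0;0 0 -1 0;0 0 -0.05 0;0 0 0 0")

```text
time_s: 12.17
tcp_pos: [0.4815, 0.2408, 0.0724]
ee_rot: [[-0.99, -0.141, -0.002], [-0.141, 0.99, -0.002], [0.002, -0.002, -1.0]]
wrist_force: [-0.2, 0.2, -4.6]
gripper_width: 0.274
gripper_force: 30.0
```

>>> move_arm(targets="0 0 1 0;0 0 1 0;0 0 0.05 0;0 0 0 0;0 0 0 0")

```text
time_s: 12.58
tcp_pos: [0.4809, 0.2411, 0.1237]
ee_rot: [[-0.99, -0.141, -0.001], [-0.141, 0.99, -0.0], [0.001, 0.0, -1.0]]
wrist_force: [0.2, -0.4, -4.9]
gripper_width: 0.271
gripper_force: 30.0
```

Run:
```python
from h import *
s=capture("side")
b=cv2.resize(s["image"][200:300,250:350],None,fx=5,fy=5,interpolation=cv2.INTER_CUBIC)
cv2.imwrite("pics/r.png",b); print(sense()["tcp_pos"],sense()["gripper_force"])
```

```text
[0.48060864 0.24094398 0.12298021] 29.999859100207686
```

View pics/r.png

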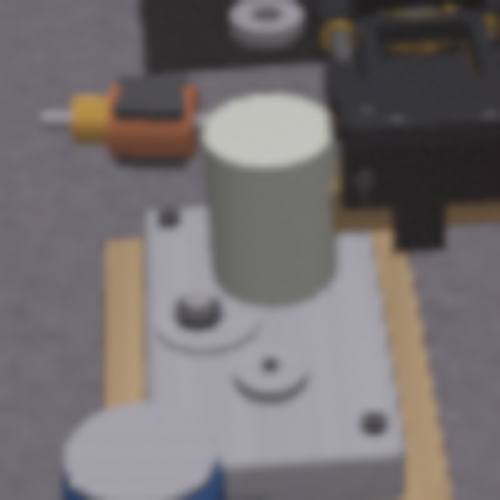

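The thin pin, at (270,365), is down as well. One slightly deeper blow to be sure.

>>> move_arm(targets="0 0 -1 0;0 0 -1 0;0 0 -0.2 0;0 0 0 0;0 0 0 0")

```text
time_s: 13.05
tcp_pos: [0.4815, 0.2417, 0.0685]
ee_rot: [[-0.99, -0.142, -0.001], [-0.142, 0.99, -0.001], [0.001, -0.001, -1.0]]
wrist_force: [0.2, 0.2, -3.4]
gripper_width: 0.272
gripper_force: 30.0
```

>>> move_arm(targets="0 0 1 0;0 0 1 0;0 -1 0.2 0;0 -1 0 0;0 -1 0 0;0 -1 0 0;0 -1 0 0;0 -1 0 0;0 -1 0 0;0 -1 0 0")

```text
time_s: 13.88
tcp_pos: [0.4817, 0.0407, 0.1248]
ee_rot: [[-0.99, -0.142, 0.001], [-0.142, 0.99, 0.0], [-0.001, 0.0, -1.0]]
wrist_force: [1.2, 0.1, -4.8]
gripper_width: 0.273
gripper_force: 30.0
```

>>> move_arm(targets="0.1 -1 0 0;0.1 -1 0 0;0 0 0 0;0 0 0 0")

```text
time_s: 14.22
tcp_pos: [0.4867, -0.0093, 0.1245]
ee_rot: [[-0.99, -0.139, 0.001], [-0.139, 0.99, 0.0], [-0.001, 0.0, -1.0]]
wrist_force: [-0.6, 0.1, -4.9]
gripper_width: 0.271
gripper_force: 30.0
```

Run:
```python
from h import *
t=capture("top");s=capture("side")
import pickle;pickle.dump((t,s),open("late.pkl","wb"))
a=cv2.resize(t["image"][165:240,185:285],None,fx=4,fy=4,interpolation=cv2.INTER_CUBIC)
b=cv2.resize(s["image"][235:310,260:360],None,fx=4,fy=4,interpolation=cv2.INTER_CUBIC)
d=cv2.resize(s["image"][130:240,250:450],None,fx=2.5,fy=2.5,interpolation=cv2.INTER_CUBIC)
P=np.zeros((580,800,3),np.uint8);P[:300,:400]=a;P[:300,400:]=b;P[300:575,:500]=d
cv2.imwrite("pics/v.png",P);print(sense()["tcp_pos"])
def proj(c,p):
    W=c["world_from_camera"];q=W[:3,:3].T@(np.array(p)-W[:3,3]);return c["cx"]-c["fx"]*q[0]/q[2],c["cy"]+c["fy"]*q[1]/q[2]
for n,x,y in(("thick",.5525,.158),("thin",.5402,.2477)):
  for z in(.053,.056,.059,.071):print(n,z,"top",np.round(proj(t,(x,y,z)),1),"side",np.round(proj(s,(x,y,z)),1))
```

```text
[ 0.48685652 -0.0079302   0.12435363]
thick 0.053 top [250.7 195.3] side [302.4 248.3]
thick 0.056 top [250.6 195.1] side [302.3 247.3]
thick 0.059 top [250.5 194.9] side [302.3 246.3]
thick 0.071 top [249.9 194. ] side [302.2 242.1]
thin 0.053 top [217.3 200.6] side [304.6 272.7]
thin 0.056 top [217.1 200.4] side [304.5 271.6]
thin 0.059 top [216.8 200.2] side [304.5 270.6]
thin 0.071 top [216.  199.4] side [304.3 266.2]
```

View pics/v.png

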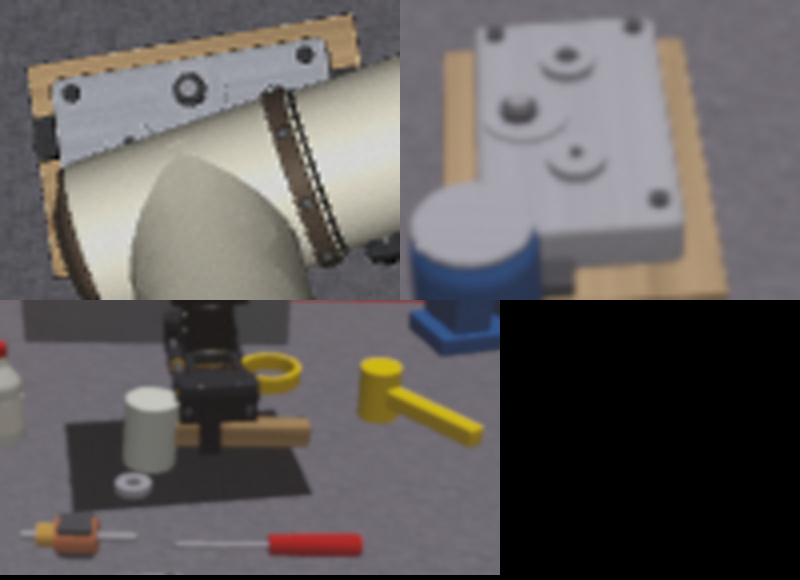

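Both pins are home: their tops sit at side rows of about 248 and 273, as expected for 56 mm. The mallet is held level, so I'll take it back to its place on the mat.

>>> move_arm(targets="0 -1 0 0.5;0 -1 0 0.5;0.1 -1 0 0.5;0.2 -1 0 0.5;0.2 -1 0 0.5;0.2 -1 0 0.5;0.2 -1 0 0;0.1 -1 0 0;0 -1 0 0;0 -0.9 0 0")

```text
time_s: 15.15
tcp_pos: [0.5123, -0.256, 0.1239]
ee_rot: [[-0.919, -0.395, 0.0], [-0.395, 0.919, -0.0], [-0.0, -0.0, -1.0]]
wrist_force: [0.6, -0.1, -4.9]
gripper_width: 0.269
gripper_force: 30.0
```

>>> move_arm(targets="0 0 -1 0;0 0 -1 0;0 0 -0.8 0;0 0 -0.6 0;0 0 -0.3 0;0 0 -0.2 0;0 0 0 0;0 0 0 0")

```text
time_s: 15.82
tcp_pos: [0.5126, -0.2554, 0.0271]
ee_rot: [[-0.919, -0.394, 0.001], [-0.394, 0.919, -0.001], [-0.001, -0.001, -1.0]]
wrist_force: [0.3, -0.1, -3.9]
gripper_width: 0.273
gripper_force: 30.0
```

>>> move_arm(targets="0 0 -0.1 0;0 0 -0.06 0;0 0 0 0;0 0 0 0")

```text
time_s: 16.15
tcp_pos: [0.5118, -0.2556, 0.0227]
ee_rot: [[-0.919, -0.393, 0.001], [-0.393, 0.919, -0.0], [-0.001, -0.0, -1.0]]
wrist_force: [0.4, 0.3, -4.4]
gripper_width: 0.273
gripper_force: 30.0
```

>>> move_arm(targets="0 0 -0.06 0;0 0 -0.06 0;0 0 0 0;0 0 0 0")

```text
time_s: 16.48
tcp_pos: [0.5119, -0.2558, 0.0202]
ee_rot: [[-0.919, -0.393, 0.001], [-0.393, 0.919, -0.0], [-0.001, -0.001, -1.0]]
wrist_force: [-2.4, -0.9, 2.7]
gripper_width: 0.275
gripper_force: 30.0
```

>>> move_arm(targets="0 0 -0.06 0;0 0 0 0;0 0 0 0")

```text
time_s: 16.73
tcp_pos: [0.5115, -0.256, 0.0193]
ee_rot: [[-0.919, -0.394, 0.0], [-0.394, 0.919, -0.001], [0.0, -0.001, -1.0]]
wrist_force: [-5.6, 0.6, 8.3]
gripper_width: 0.273
gripper_force: 30.0
```

The mallet is resting on the mat. I'll release, wait for the fingers to open, and retreat straight up.

>>> move_arm(targets="0 0 0 0;0 0 0 0;0 0 0 0;0 0 0 0;0 0 0 0;0 0 0 0;0 0 0 0;0 0 0 0;0 0 0 0;0 0 0 0", gripper=70)

```text
time_s: 17.57
tcp_pos: [0.5117, -0.2556, 0.0178]
ee_rot: [[-0.919, -0.393, 0.0], [-0.393, 0.919, -0.0], [-0.0, -0.0, -1.0]]
wrist_force: [0.2, -0.1, -0.3]
gripper_width: 0.793
gripper_force: 0.0
```

>>> move_arm(targets="0 0 0.5 0;0 0 1 0;0 0 1 0;0 0 1 0;0 0 1 0;0 0 1 0;0 0 1 0;0 0 0.5 0;0 0 0 0;0 0 0 0")

```text
time_s: 18.4
tcp_pos: [0.5117, -0.2554, 0.1931]
ee_rot: [[-0.92, -0.393, 0.001], [-0.393, 0.92, 0.0], [-0.001, -0.0, -1.0]]
wrist_force: [-0.8, 1.0, -0.1]
gripper_width: 0.804
gripper_force: 0.0
```

Run:
```python
from h import *
s=capture("side")
cv2.imwrite("pics/end.png",cv2.resize(s["image"][125:325,240:440],None,fx=3,fy=3,interpolation=cv2.INTER_CUBIC)[:590]);print(sense()["wrist_force"],sense()["gripper_force"],sense()["gripper_width"])
```

```text
[-0.43870082  0.3374448  -0.59698202] 0.0 0.8016457119020204
```

View pics/end.png

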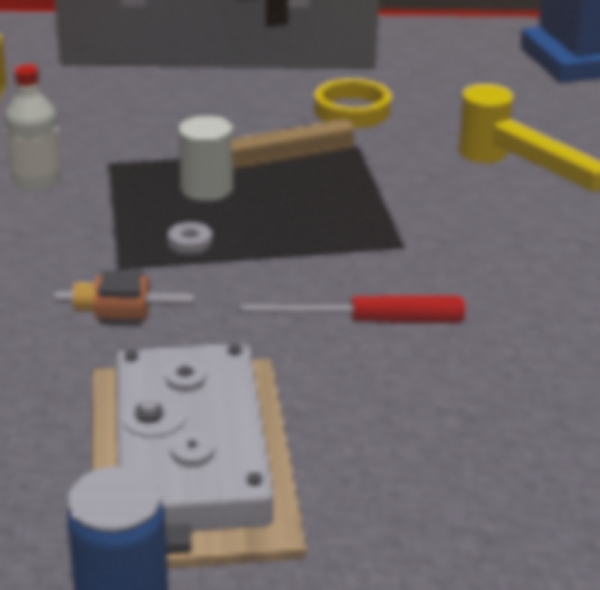

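The mallet stands on the mat at (206,158), both pins are flush-low at (185,371) and (192,445), and the bystanders are undisturbed.

```bash
python3 -c "
from station import *
print(finish_job())"
```

```text
the job is handed in; nothing more can be done
None
```

I handed the job in after about 18 s of the 48 s allowed: both pins look fully home in the camera views (thick first, then thin), the mallet is back on the mat, and the other items look undisturbed; the hand-in returned no verdict.

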